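# Set the stock tags to match the bins

### The arm

A 7-joint arm with a two-finger parallel gripper is mounted at the origin on the work surface; the furniture and walls round the work are solid. World frame = base frame: x ahead of the robot, y to its left, z up, the work surface at z = 0. Lengths are in m, angles in rad, forces in N, time in s.
With the tool pointing down it reaches from about 0.4 to 0.85 m from the base axis. Payload 4.5 kg.
Tool frame: the origin (TCP) lies between the finger pads; the fingertips stand 19 mm ahead of it and the grasp point (between the pads) is the TCP; z points along the fingers, y is the line along which they close (so a half turn about z gives the same grasp; the last joint's range is limited). The gripper opens to 85 mm and grips with 20 to 120 N. Pads are 22 mm wide; open, the fingers measure 114 mm over their backs; the gripper's body (76 mm by 85 mm) begins 54 mm behind the grasp point. The pads swing forward as they close: fully open they stand 13 mm farther back than shut.
Start: joints at [-0.664, 0.689, -0.195, 1.565, 0.157, 0.902, -0.215], TCP at [0.479, 0.402, 0.214] pointing down, gripper open.
Joint ranges: [-3.01, 3.01], [-0.46, 2.08], [-1.47, 1.51], [0.13, 2.56], [-1, 4.14], [0.04, 2.09], [-2.66, 2.66]. Speed limits (rad/s): [2.57, 2.57, 3.14, 3.14, 3.14, 3.14, 3.14].

### API

Orientations are given as a rotation vector (axis times angle).
In Python, from cell import bot gives the robot as it stands. The module is installed in compiled form; this text tells all that it offers.
- The arm moves only by the tool send_rows, never from a script. Its argument "steps" is a list of rows, each a list of 7 numbers: the shift along the tool's x, y, z in cm, then the turn, a rotation vector about the tool's x, y, z in rad, then the opening, from 0 (shut) to 1 (fully open). In form: [[x, y, z, wx, wy, wz, hand], ...]. A call has 1 to 8 rows; each row is the pose to reach, as a shift and turn from the pose commanded when the call began, along the tool's axes at that moment; what a row does not reach only later rows make up. A row lasts 1/8 s, in which the tool goes at most 62.5 mm and 10.7 degrees, less where a joint would pass 70% of its speed; a pose out of reach is approached as far as the arm can. A call with a gripper value outside its range is refused whole. The fingers move at their own pace and stop on an object; "grip_force" is the grip in N (left out, the last holds). Time passes only in rows, so rows that repeat a pose let the fingers close. It gives the time, the measured TCP pose, the force, the opening and the grip force at its end, in the units of the state.
- bot.state(): the state, without advancing time (a new reading comes with each control period).
- bot.camera(name): name is "side" or "top"; returns a dict with "image" (420x560x3 uint8, blue, green, red), "fovy" (degrees; the focal length in pixels is half the picture's height over the tangent of half this angle, whatever the lens; pixels are square), "cx", "cy" (the principal point, pixels), "xyz" and "rotation" of the camera in the world. Camera axes: x right, y up, looking along -z (the intrinsics and any distortion apply to the point x, -y, -z); pixel columns grow to the right and rows downward; lengths in m; the calibration is good to about 2 mm. A picture is of the moment at which its call begins. There is no depth.
- bot.sign_off(): hands the job in; it is judged then, once.
The state is a dict: "t": time; "qpos": joint angles; "qvel": joint speeds; "joint_efforts": joint torques, N m; "ee_pos": TCP position; "tcp_rot": TCP orientation; "contact_force": force on the tool from outside, world axes, zero at the start; "torque": the same for the moment, N m; "width": finger opening in m; "finger_force": force on a finger pad.
Only numpy, scipy, OpenCV 4.12 (cv2) and the standard library are available. Lean on these libraries where they do the work, as an engineer would, in place of code of your own. Each camera call takes 0.05 s, during which the arm holds its last target. There are 200 camera calls.

### The job

Bring the flip tags on the stock board up to date: every tag in front of a full bin (packed with a bundle of bone blanks) must lean back toward its bin with the ring face up, and every tag in front of a bin that holds just one last blank must lean toward the robot with the bar face up. Flip each tag that is wrong by pushing it over with a light touch of a fingertip, without pinching it, and leave the blanks, bundles and the other things lying around where they are.

Things in the scene. Friction and masses are not known exactly. Their poses are not given: they have to be found in the camera images.
- board: Fixed plywood stock board, 190 mm (its x) by 330 mm (its y), 8 mm thick, lying on the bench. Origin: centre of its underside; x points away from the robot (turned up to 0.22 rad). Four open grey bins, 74 mm apart along y, centred at x = +45 mm, rim 38 mm above the bench, inside 70 mm wide, 66 mm deep. One flip tag before each bin, centred at x = -50 mm, in line with its bin along x.
- pivot_a (a point): Middle of tag a's hinge pin, which runs along the board's y, 56 mm above the bench, 95 mm (board x) before the centre of its bin. Any tag may stand before any bin.
- tag_a (a joint): Lean of tag a, a metal plate 44 mm wide, 46 mm from pin to free edge, 4 mm thick, 30 g; a free-turning roller 8 mm thick lines the free edge. Rests at +0.87 (leans to its bin, raised RING face up) or -0.87 rad (leans to the robot, raised straight BAR face up); 0 = upright. At rest its free edge is 35 mm out from the pin and 30 mm above it. Pushed past upright (under 1 N) it falls to the other stop by itself.
- stand_a: Small fixed steel stand of tag a; origin under its centre on the board, 48 mm below the pin. Its two uprights, 27 mm either side of the tag's middle, end 3 mm above the pin; wire stops beside them reach 12 mm out from the pin to both sides, 5 mm above it.
- pivot_b (a point): Middle of tag b's hinge pin, which runs along the board's y, 56 mm above the bench, 95 mm (board x) before the centre of its bin. Any tag may stand before any bin.
- tag_b (a joint): Lean of tag b, a metal plate 44 mm wide, 46 mm from pin to free edge, 4 mm thick, 30 g; a free-turning roller 8 mm thick lines the free edge. Rests at +0.87 (leans to its bin, raised RING face up) or -0.87 rad (leans to the robot, raised straight BAR face up); 0 = upright. At rest its free edge is 35 mm out from the pin and 30 mm above it. Pushed past upright (under 1 N) it falls to the other stop by itself.
- stand_b: Small fixed steel stand of tag b; origin under its centre on the board, 48 mm below the pin. Its two uprights, 27 mm either side of the tag's middle, end 3 mm above the pin; wire stops beside them reach 12 mm out from the pin to both sides, 5 mm above it.
- pivot_c (a point): Middle of tag c's hinge pin, which runs along the board's y, 56 mm above the bench, 95 mm (board x) before the centre of its bin. Any tag may stand before any bin.
- tag_c (a joint): Lean of tag c, a metal plate 44 mm wide, 46 mm from pin to free edge, 4 mm thick, 30 g; a free-turning roller 8 mm thick lines the free edge. Rests at +0.87 (leans to its bin, raised RING face up) or -0.87 rad (leans to the robot, raised straight BAR face up); 0 = upright. At rest its free edge is 35 mm out from the pin and 30 mm above it. Pushed past upright (under 1 N) it falls to the other stop by itself.
- stand_c: Small fixed steel stand of tag c; origin under its centre on the board, 48 mm below the pin. Its two uprights, 27 mm either side of the tag's middle, end 3 mm above the pin; wire stops beside them reach 12 mm out from the pin to both sides, 5 mm above it.
- pivot_d (a point): Middle of tag d's hinge pin, which runs along the board's y, 56 mm above the bench, 95 mm (board x) before the centre of its bin. Any tag may stand before any bin.
- tag_d (a joint): Lean of tag d, a metal plate 44 mm wide, 46 mm from pin to free edge, 4 mm thick, 30 g; a free-turning roller 8 mm thick lines the free edge. Rests at +0.87 (leans to its bin, raised RING face up) or -0.87 rad (leans to the robot, raised straight BAR face up); 0 = upright. At rest its free edge is 35 mm out from the pin and 30 mm above it. Pushed past upright (under 1 N) it falls to the other stop by itself.
- stand_d: Small fixed steel stand of tag d; origin under its centre on the board, 48 mm below the pin. Its two uprights, 27 mm either side of the tag's middle, end 3 mm above the pin; wire stops beside them reach 12 mm out from the pin to both sides, 5 mm above it.
- bundle_1_mid (a point): Centre of a loose bundle of ten pale bone blanks (58 mm long, 50 mm wide, 20 mm high, two black bands) that fills its bin and lies 6 mm below the rim: this bin is FULL. It may lie in any bin.
- bundle_2_mid (a point): Centre of a loose bundle of ten pale bone blanks (58 mm long, 50 mm wide, 20 mm high, two black bands) that fills its bin and lies 6 mm below the rim: this bin is FULL. It may lie in any bin.
- blank_1_mid (a point): Centre of one last loose bone blank (58 x 10 x 10 mm) on the floor of its bin: this bin is nearly EMPTY. It may lie in any bin.
- blank_2_mid (a point): Centre of one last loose bone blank (58 x 10 x 10 mm) on the floor of its bin: this bin is nearly EMPTY. It may lie in any bin.
- spool: Bystander: solder spool, 55 mm across, 28 mm high, loose, left of the board; origin under its centre.
- bottle: Bystander: small dropper bottle, 33 mm across, 102 mm high, loose, right of the board; origin under its centre.
- punch: Bystander: slim knurled punch, 134 mm long, 12 mm thick, lying loose on the bench before the board; origin under its centre.
There are look-alikes about, which are no part of the job. What is shaped like the part that bears bundle_1_mid but blue or pink is not meant.

How it is judged:
By the outcome, as a careful person would: the job done as asked, in the order asked, and still so for the second after the job is handed in, with the robot touching nothing.
It also fails if it takes over 45 s, if anything falls off the work surface, if the arm or the gripper's body presses on something with over 40 N, if the wrist force passes 120 N, or if a joint passes its speed limit or range.

## Working session

There is one attempt and no reset: what is moved stays moved. The work goes in short steps, Python scripts to look and compute and a tool call to move; the robot and the scene stay as the last step left them, time stands still between calls to the robot, and variables do not carry over. Pictures are saved under pics/ and viewed, at most 10 in all, crops included, and the job is handed in when it is done.

Besides the shell and the picture viewer there is one more tool, called after "Emit:" as name([rows], argument=value, ...), one row to a line, values as JSON. send_rows: Moves the arm, as the interface text tells. Its arguments: {"type":"object","properties":{"steps":{"type":"array"},"grip_force":{"type":"number"}},"required":["steps"]}

```bash
mkdir -p pics; python3 - <<'E'
from cell import bot
import cv2,pickle
for n in("top","side"):
    c=bot.camera(n); pickle.dump(c,open(n+".pkl","wb")); cv2.imwrite(f"pics/{n}0.png",c["image"])
    print({k:v for k,v in c.items() if k!="image"})
s=bot.state();print(s["t"],s["ee_pos"],s["tcp_rot"],s["width"])
E
```

```text
{'fovy': 55.66552231784479, 'cx': 283.8663425139701, 'cy': 202.98000874568217, 'xyz': array([0.36720804, 0.04444978, 1.04423831]), 'rotation': array([ 0.16133523, -0.14068278, -1.5896291 ])}
{'fovy': 42.073836790623695, 'cx': 280.09251497824937, 'cy': 203.03169508313724, 'xyz': array([ 0.017153  , -0.18383975,  1.05744451]), 'rotation': array([ 0.4569266 , -0.31514086, -1.15276651])}
0.1 [0.47840002 0.40124076 0.21325564] [-1.32749413e+00 -2.84669988e+00  2.48944582e-03] 0.08564667217963114
```

View pics/top0.png

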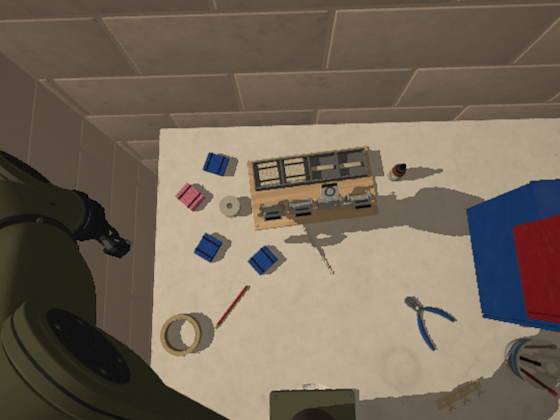

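View pics/side0.png

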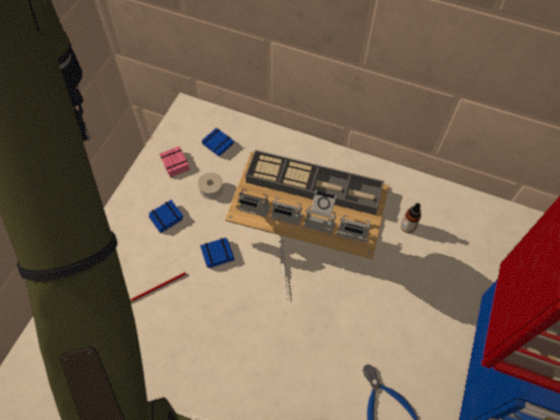

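The top view shows the board near (313,190), with bundles in the two left bins (267,173) and (294,171), and sparse bins at (325,165) and (355,162). The tags are at (272,211), (302,207), (331,195) and (361,200). Look-alikes are the blue blocks (216,163), (208,247), (263,260) and the pink one (190,196), all off the board. I'll check the choice with one close crop.

```bash
python3 - <<'E'
import cv2,pickle,numpy as np
a=pickle.load(open("top.pkl","rb"))["image"][140:240,240:390]
b=pickle.load(open("side.pkl","rb"))["image"][140:260,220:400]
f=lambda i:cv2.resize(i,(780,int(780*i.shape[0]/i.shape[1])),interpolation=cv2.INTER_CUBIC)
cv2.imwrite("pics/a.png",f(a));cv2.imwrite("pics/b.png",f(b))
E
```

```text
(no output)
```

View pics/a.png

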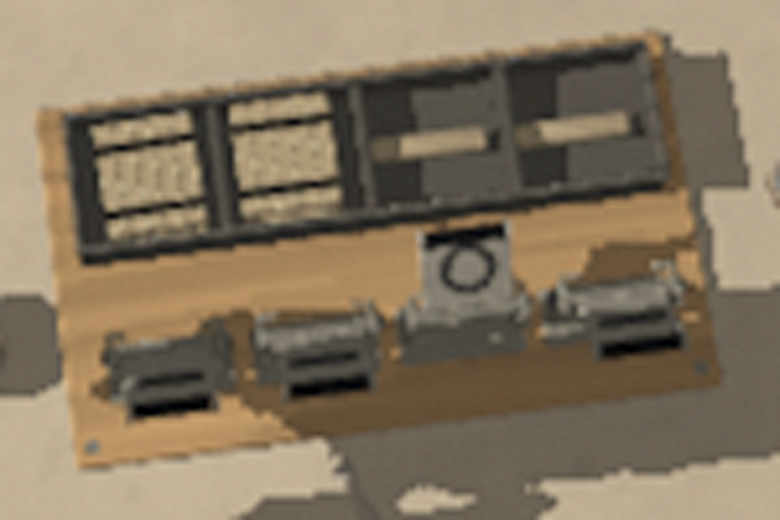

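View pics/b.png

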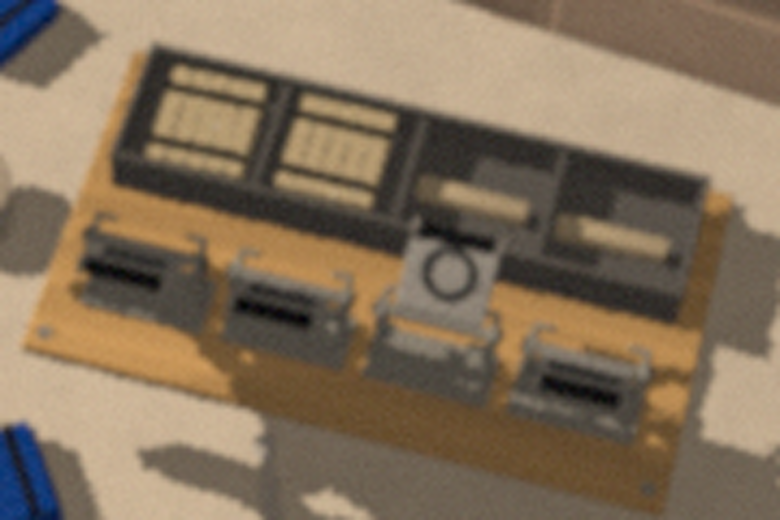

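The crops show the bins left to right as bundle, bundle, single blank, single blank. The tags read bar, bar, ring, bar, so tags 1 and 2 need pushing back and tag 3 forward. Next is the board pose from its corners in both views.

```bash
cat > h.py <<'E'
import numpy as np,cv2
from scipy.spatial.transform import Rotation as R
def ray(c,p,z):
    h=c["image"].shape[0]; f=h/2/np.tan(np.radians(c["fovy"])/2)
    p=np.atleast_2d(p); d=np.c_[(p[:,0]-c["cx"])/f,-(p[:,1]-c["cy"])/f,-np.ones(len(p))]
    d=R.from_rotvec(c["rotation"]).apply(d); o=np.array(c["xyz"])
    return o+d*((z-o[2])/d[:,2])[:,None]
def fit(b,w):  # board->world 2D
    bc,wc=b.mean(0),w.mean(0); B=b-bc;W=w-wc
    th=np.arctan2((B[:,0]*W[:,1]-B[:,1]*W[:,0]).sum(),(B*W).sum())
    M=np.array([[np.cos(th),-np.sin(th)],[np.sin(th),np.cos(th)]])
    return th,wc-M@bc,M
E
python3 - <<'E'
import pickle,numpy as np; from h import *
np.set_printoptions(precision=4,suppress=True)
b=np.array([[-.095,.165],[-.095,-.165],[.095,.165],[.095,-.165]])
P={"top":(np.array([[80,465],[718,382],[40,110],[665,35]])/5.2-.4+[240,140]),
"side":(np.array([[22,347],[665,512],[135,52],[732,195]])/4.333-.4+[220,140])}
E={"top":np.array([[172,405],[328,384],[466,236],[640,344]])/5.2-.4+[240,140],
"side":np.array([[122,274],[273,308],[458,235],[580,388]])/4.333-.4+[220,140]}
for n in P:
    c=pickle.load(open(n+".pkl","rb")); w=ray(c,P[n],.008)[:,:2]
    th,t,M=fit(b,w); print(n,th,t,"res",((w-t)-b@M.T).tolist())
    print("lens",np.linalg.norm(w[0]-w[1]),np.linalg.norm(w[0]-w[2]))
    print("edge board",((ray(c,E[n],.088)[:,:2]-t)@M))
    for y in(.111,.037,-.037,-.111): print(t+M@[-.05,y])
E
```

```text
top 0.09904545500642843 [ 0.6108 -0.02  ] res [[0.0008774556420945573, -0.0016399556162867701], [0.0025234362227628676, 0.003204119880179074], [-0.0013023503819379473, -0.0011889307373991187], [-0.0020985414829194776, -0.000375233526493185]]
lens 0.3253493127704677 0.18787665079766894
edge board [[-0.0825  0.1117]
 [-0.0816  0.038 ]
 [-0.0192 -0.0362]
 [-0.0809 -0.1096]]
[0.5501 0.0855]
[0.5574 0.0118]
[ 0.5647 -0.0618]
[ 0.572  -0.1354]
side 0.11095342186894622 [ 0.6081 -0.0179] res [[0.0007769377474633327, -0.0007543046721721902], [0.0007747964817254177, 0.0006502250641975682], [-0.0003940632632778579, -0.0012509982433366595], [-0.0011576709659106704, 0.0013550778513113093]]
lens 0.3286039054503807 0.18878155353313106
edge board [[-0.0831  0.1113]
 [-0.081   0.0376]
 [-0.018  -0.0366]
 [-0.0825 -0.1098]]
[0.5461 0.0869]
[0.5543 0.0134]
[ 0.5625 -0.0602]
[ 0.5707 -0.1337]
```

```bash
cat >> h.py <<'E'
TH=.105; C=np.array([.6095,-.019]); MB=np.array([[np.cos(TH),-np.sin(TH)],[np.sin(TH),np.cos(TH)]])
def go(s,bx,by,z):  # shift in tool cm to board-xy point, height z, + turn so tool x = -board x
    w=np.r_[C+MB@[bx,by],z]; r=R.from_rotvec(s["tcp_rot"])
    T=np.array([[-np.cos(TH),-np.sin(TH),0],[-np.sin(TH),np.cos(TH),0],[0,0,-1]]).T
    return np.round(100*r.inv().apply(w-s["ee_pos"]),2),np.round((r.inv()*R.from_matrix(T)).as_rotvec(),3)
E
python3 - <<'E'
from cell import bot; from h import *
s=bot.state(); print(go(s,-.125,.111,.20))
E
```

```text
(array([-24.43, -21.13,   1.36]), array([-0.002, -0.001, -0.978]))
```

Emit:
send_rows([
  [-4,-3.5,0.2,0,0,-0.16,0],
  [-8,-7,0.5,0,0,-0.33,0],
  [-12,-10.5,0.8,0,0,-0.5,0],
  [-16,-14,1,0,0,-0.66,0],
  [-20,-17.5,1.2,0,0,-0.82,0],
  [-24.4,-21.1,1.3,0,0,-0.978,0],
  [-24.4,-21.1,1.3,0,0,-0.978,0],
  [-24.4,-21.1,1.3,0,0,-0.978,0],
])

```text
t: 1.1
ee_pos: [0.4741, 0.0796, 0.201]
tcp_rot: [-0.163, 3.137, 0.002]
contact_force: [0.4, 1.0, 0.4]
width: 0.0002
finger_force: 0.0
```

```bash
python3 - <<'E'
from cell import bot; from h import *
s=bot.state(); print(s["t"],s["ee_pos"],s["width"],s["contact_force"]); 
for p in [(-.125,.111,.091),(-.048,.111,.091)]: print(go(s,*p))
E
```

```text
1.1 [0.4740881  0.0796043  0.20097883] 0.0002494957657252396 [0.35500863 0.9543767  0.42776225]
(array([ 0.07, -0.14, 11.  ]), array([ 0.001,  0.   , -0.001]))
(array([-7.63, -0.13, 11.  ]), array([ 0.001,  0.   , -0.001]))
```

Emit:
send_rows([
  [0,-0.1,3,0,0,0,0],
  [0,-0.1,6.5,0,0,0,0],
  [0,-0.1,9.5,0,0,0,0],
  [0,-0.1,11,0,0,0,0],
  [0,-0.1,11,0,0,0,0],
])

```text
t: 1.72
ee_pos: [0.4735, 0.0805, 0.0902]
tcp_rot: [0.171, -3.135, -0.001]
contact_force: [-0.1, -0.5, 0.7]
width: 0.0002
finger_force: 0.0
```

```bash
cat > look.py <<'E'
import sys,cv2,numpy as np; from cell import bot; from h import *
a=bot.camera("top")["image"][120:260,220:400]; b=bot.camera("side")["image"][120:260,210:400]
f=lambda i:cv2.resize(i,(395,300),interpolation=cv2.INTER_CUBIC)
cv2.imwrite(f"pics/{sys.argv[1]}.png",np.hstack([f(a),f(b)])); s=bot.state(); print(s["t"],s["ee_pos"],s["contact_force"])
E
python3 look.py c1
```

```text
1.825 [0.47438078 0.07988431 0.09137707] [ 0.23251822 -0.60626692  0.8584847 ]
```

View pics/c1.png

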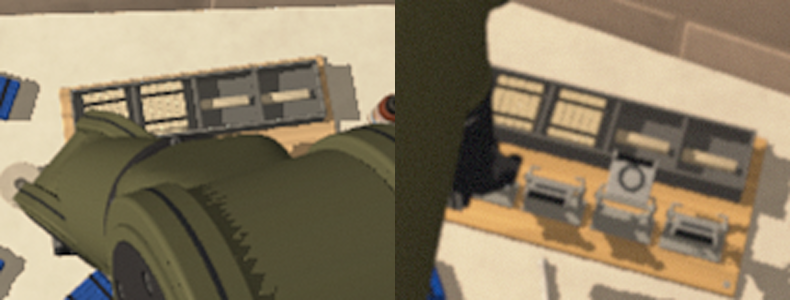

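The top view is blocked by the arm. In the side view the shut fingers (480,170) stand just in front of tag 1, and nothing has moved. I'll push slowly.

Emit:
send_rows([
  [-1.2,0,0,0,0,0,0],
  [-2.2,0,0,0,0,0,0],
  [-3.2,0,0,0,0,0,0],
  [-4.2,0,0,0,0,0,0],
  [-5.2,0,0,0,0,0,0],
  [-6.2,0,0,0,0,0,0],
  [-7,0,0,0,0,0,0],
  [-7.6,0,0,0,0,0,0],
])

```text
t: 2.82
ee_pos: [0.5501, 0.0862, 0.0909]
tcp_rot: [0.165, -3.137, -0.0]
contact_force: [-0.1, 0.4, -0.5]
width: -0.0
finger_force: 0.0
```

Emit:
send_rows([
  [0,0,0,0,0,0,0],
  [3,0,0,0,0,0,0],
  [7.7,0,0,0,0,0,0],
  [7.7,0,-2,0,0,0,0],
  [7.9,-3.7,-2,0,0,0,0],
  [7.9,-7.4,-2,0,0,0,0],
  [7.9,-7.4,-2,0,0,0,0],
])

```text
t: 3.7
ee_pos: [0.4782, 0.0004, 0.1108]
tcp_rot: [0.156, -3.136, 0.004]
contact_force: [0.1, 0.6, 0.8]
width: -0.0002
finger_force: 0.0
```

```bash
python3 look.py c2;  python3 - <<'E'
from cell import bot; from h import *
s=bot.state()
for p in [(-.125,.037,.091),(-.048,.037,.091)]: print(go(s,*p))
E
```

```text
3.8 [0.47872941 0.00448504 0.11108371] [ 0.67029438  0.28730748 -0.16059136]
(array([-0.26, -0.01,  2.01]), array([ 0.001,  0.   , -0.   ]))
(array([-7.96, -0.01,  2.01]), array([ 0.001,  0.   , -0.   ]))
```

View pics/c2.png

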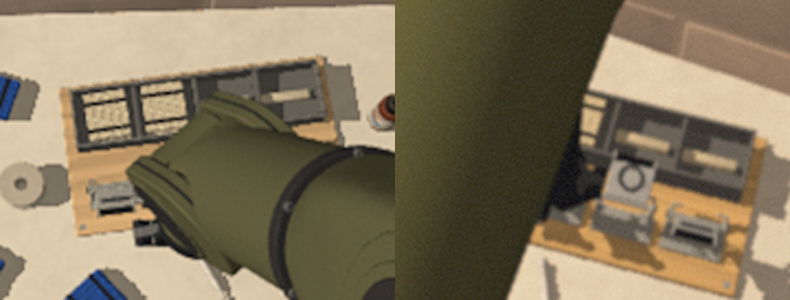

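```bash
python3 - <<'E'
from cell import bot; import cv2
i=bot.camera("top")["image"][170:240,240:300]; cv2.imwrite("pics/c3.png",cv2.resize(i,(480,560),interpolation=cv2.INTER_CUBIC))
E
```

```text
(no output)
```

View pics/c3.png

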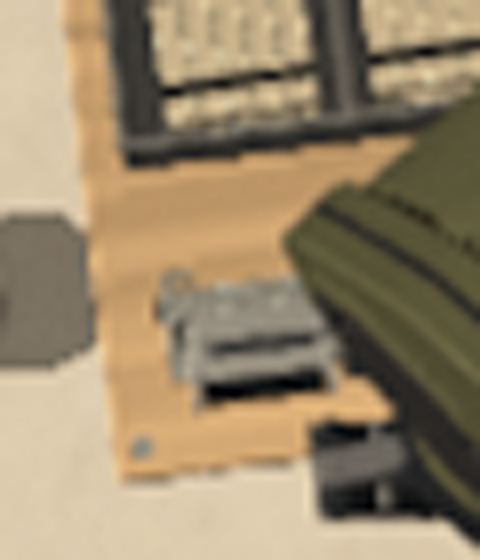

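Tag 1 still shows its bar, with the black edge at crop (265,388). It either fell back or was never carried over. I'll check the finger position by projecting it into the image.

```bash
python3 - <<'E'
import pickle,cv2,numpy as np; from cell import bot; from h import *
s=bot.state(); r=R.from_rotvec(s["tcp_rot"])
for n in("top","side"):
    c=bot.camera(n); f=210/np.tan(np.radians(c["fovy"])/2)
    pr=lambda w:(lambda q:np.round([c["cx"]+f*q[0]/-q[2],c["cy"]-f*q[1]/-q[2]],1))(R.from_rotvec(c["rotation"]).inv().apply(w-c["xyz"]))
    for o in([0,0,.019],[.011,0,.019],[-.011,0,.019],[0,.015,0.019],[0,-.015,.019],[0,.0425,-.054],[0,-.0425,-.054]): print(n,o,pr(s["ee_pos"]+r.apply(o)))
    i=c["image"][180:250,250:340] if n=="top" else c["image"][170:260,240:340]
    cv2.imwrite(f"pics/d{n}.png",cv2.resize(i,(395,400),interpolation=cv2.INTER_CUBIC))
cv2.imwrite("pics/d.png",np.hstack([cv2.imread("pics/dtop.png"),cv2.imread("pics/dside.png")]))
E
```

```text
top [0, 0, 0.019] [305.2 232.4]
top [0.011, 0, 0.019] [305.8 237. ]
top [-0.011, 0, 0.019] [304.5 227.9]
top [0, 0.015, 0.019] [299.  233.2]
top [0, -0.015, 0.019] [311.4 231.6]
top [0, 0.0425, -0.054] [287.5 231.1]
top [0, -0.0425, -0.054] [325.4 226.1]
side [0, 0, 0.019] [276.6 228.7]
side [0.011, 0, 0.019] [275.1 233.4]
side [-0.011, 0, 0.019] [278.2 224. ]
side [0, 0.015, 0.019] [269.4 226.8]
side [0, -0.015, 0.019] [283.9 230.6]
side [0, 0.0425, -0.054] [255.  205.2]
side [0, -0.0425, -0.054] [298.6 216.4]
```

View pics/d.png

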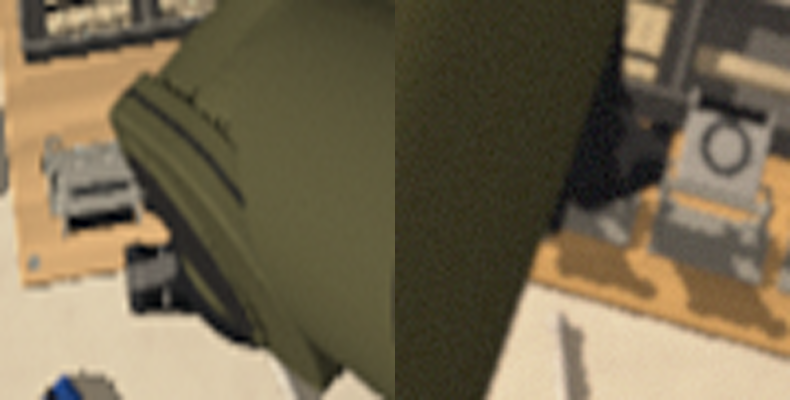

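The expected lowest finger corner would be at side pixel (284,231), but the dark gripper seems to end near (281,223). The real tip may therefore be higher than assumed and could have skimmed over the tag. I'll measure the tip height by gently touching clear bench in front of the board, right of the punch.

Emit:
send_rows([
  [1.5,-5,0,0,0,0,0],
  [1.5,-10,0,0,0,0,0],
  [1.5,-10,3,0,0,0,0],
  [1.5,-10,6,0,0,0,0],
  [1.5,-10,7.5,0,0,0,0],
  [1.5,-10,8.3,0,0,0,0],
  [1.5,-10,8.7,0,0,0,0],
  [1.5,-10,8.7,0,0,0,0],
])

```text
t: 4.95
ee_pos: [0.4748, -0.0965, 0.0242]
tcp_rot: [-0.166, 3.137, 0.0]
contact_force: [0.3, -0.2, 0.8]
width: 0.0002
finger_force: 0.0
```

Emit:
send_rows([
  [0,0,0.2,0,0,0,0],
  [0,0,0.3,0,0,0,0],
  [0,0,0.3,0,0,0,0],
])

```text
t: 5.32
ee_pos: [0.4746, -0.0968, 0.0211]
tcp_rot: [-0.165, 3.137, -0.0]
contact_force: [-0.7, 0.3, -0.4]
width: -0.0003
finger_force: 0.0
```

Emit:
send_rows([
  [0,0,0.1,0,0,0,0],
  [0,0,0.2,0,0,0,0],
  [0,0,0.2,0,0,0,0],
])

```text
t: 5.7
ee_pos: [0.4744, -0.0968, 0.0189]
tcp_rot: [0.165, -3.137, -0.0]
contact_force: [-0.4, -0.8, -0.2]
width: -0.0002
finger_force: 0.0
```

Emit:
send_rows([
  [0,0,0.1,0,0,0,0],
  [0,0,0.1,0,0,0,0],
])

```text
t: 5.95
ee_pos: [0.4744, -0.0967, 0.0179]
tcp_rot: [0.165, -3.137, -0.0]
contact_force: [-0.4, 0.4, 0.1]
width: 0.0003
finger_force: 0.0
```

Emit:
send_rows([
  [0,0,0.1,0,0,0,0],
  [0,0,0.2,0,0,0,0],
  [0,0,0.2,0,0,0,0],
])

```text
t: 6.32
ee_pos: [0.4744, -0.0967, 0.0159]
tcp_rot: [0.165, -3.137, -0.0]
contact_force: [-0.5, 1.0, 0.8]
width: -0.0001
finger_force: 0.0
```

Emit:
send_rows([
  [0,0,0.1,0,0,0,0],
  [0,0,0.2,0,0,0,0],
  [0,0,0.2,0,0,0,0],
])

```text
t: 6.7
ee_pos: [0.4744, -0.0967, 0.0139]
tcp_rot: [0.165, -3.137, -0.0]
contact_force: [-1.0, 0.5, 0.4]
width: -0.0004
finger_force: 0.0
```

Emit:
send_rows([
  [0,0,0.1,0,0,0,0],
  [0,0,0.2,0,0,0,0],
  [0,0,0.2,0,0,0,0],
])

```text
t: 7.08
ee_pos: [0.4744, -0.0967, 0.0119]
tcp_rot: [0.165, -3.137, -0.0]
contact_force: [-0.5, 0.7, -0.8]
width: 0.0003
finger_force: 0.0
```

Emit:
send_rows([
  [0,0,0.1,0,0,0,0],
  [0,0,0.2,0,0,0,0],
  [0,0,0.2,0,0,0,0],
])

```text
t: 7.45
ee_pos: [0.4744, -0.0967, 0.0099]
tcp_rot: [0.165, -3.137, -0.0]
contact_force: [0.5, -0.3, 0.1]
width: -0.0001
finger_force: 0.0
```

Emit:
send_rows([
  [0,0,0.1,0,0,0,0],
  [0,0,0.2,0,0,0,0],
  [0,0,0.2,0,0,0,0],
])

```text
t: 7.82
ee_pos: [0.4744, -0.0968, 0.0079]
tcp_rot: [0.165, -3.137, 0.0]
contact_force: [-0.9, 0.4, -0.3]
width: 0.0
finger_force: 0.0
```

Emit:
send_rows([
  [0,0,0.1,0,0,0,0],
  [0,0,0.2,0,0,0,0],
  [0,0,0.2,0,0,0,0],
])

```text
t: 8.2
ee_pos: [0.4744, -0.0967, 0.0059]
tcp_rot: [0.165, -3.137, -0.0]
contact_force: [0.4, -0.6, -0.4]
width: 0.0003
finger_force: 0.0
```

Emit:
send_rows([
  [0,0,0.1,0,0,0,0],
  [0,0,0.1,0,0,0,0],
])

```text
t: 8.45
ee_pos: [0.4745, -0.0967, 0.0049]
tcp_rot: [0.165, -3.137, -0.0]
contact_force: [0.3, -0.5, -0.2]
width: -0.0004
finger_force: 0.0
```

Emit:
send_rows([
  [0,0,0.1,0,0,0,0],
  [0,0,0.1,0,0,0,0],
])

```text
t: 8.7
ee_pos: [0.4744, -0.0967, 0.0039]
tcp_rot: [0.165, -3.137, -0.0]
contact_force: [-0.5, 0.9, -0.5]
width: 0.0003
finger_force: 0.0
```

Still no contact with the TCP 4 mm above the bench. I'll look at the gripper from near.

```bash
python3 - <<'E'
import cv2,numpy as np; from cell import bot; from h import *
s=bot.state(); r=R.from_rotvec(s["tcp_rot"]); o=[]
for n in("top","side"):
    c=bot.camera(n); f=210/np.tan(np.radians(c["fovy"])/2)
    q=R.from_rotvec(c["rotation"]).inv().apply(s["ee_pos"]-c["xyz"]); p=np.array([c["cx"]+f*q[0]/-q[2],c["cy"]-f*q[1]/-q[2]]); print(n,p)
    x0,y0=(p-[65,60]).astype(int); o.append(cv2.resize(c["image"][y0:y0+100,x0:x0+130],(395,304),interpolation=cv2.INTER_CUBIC)); print(x0,y0)
cv2.imwrite("pics/e.png",np.hstack(o)); print(s["qpos"],s["joint_efforts"])
E
```

```text
top [343.00213276 237.09341181]
278 177
side [320.93642262 266.3262028 ]
255 206
[ 0.2121485   0.90014935 -0.17353737  2.11813006  0.80817478  0.1881439
  0.98040967] [-1.24317114e-02 -4.94367170e+01 -8.13977458e-01 -2.65520632e+00
  5.72096280e-03 -9.50496644e-03 -3.84913845e-03]
```

View pics/e.png

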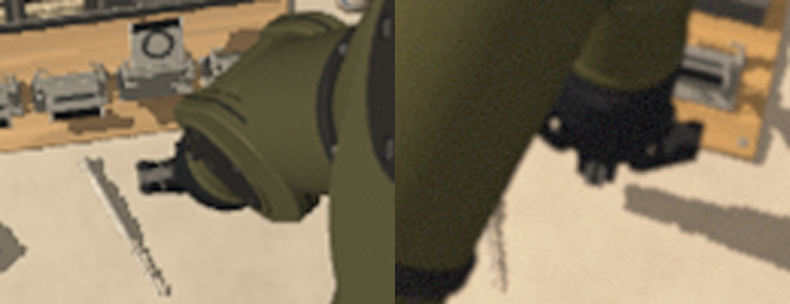

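In the side view the shut fingertips end near crop (597,180), pixel (321,265), and their shadow starts clear of them. So the tip lies roughly at the TCP instead of 19 mm ahead, and my first pass went just over tag 1. I'll redo the pushes with the TCP at z = 0.075.

```bash
python3 - <<'E'
from cell import bot; from h import *
s=bot.state()
for p in [(-.125,.037,.075),(-.048,.037,.075),(-.125,.111,.075)]: print(go(s,*p))
E
```

```text
(array([-1.74, 10.01, -7.1 ]), array([0., 0., 0.]))
(array([-9.44, 10.01, -7.1 ]), array([0., 0., 0.]))
(array([-1.75, 17.41, -7.1 ]), array([0., 0., 0.]))
```

Emit:
send_rows([
  [0,0,-4,0,0,0,0],
  [0,2,-7.1,0,0,0,0],
  [-0.5,6,-7.1,0,0,0,0],
  [-1.7,10,-7.1,0,0,0,0],
  [-1.7,10,-7.1,0,0,0,0],
  [-2.9,10,-7.1,0,0,0,0],
  [-3.9,10,-7.1,0,0,0,0],
  [-4.9,10,-7.1,0,0,0,0],
])

```text
t: 9.8
ee_pos: [0.5137, 0.0067, 0.0749]
tcp_rot: [-0.162, 3.137, -0.0]
contact_force: [-0.3, 1.0, -0.5]
width: 0.0002
finger_force: 0.0
```

Emit:
send_rows([
  [-1,0,0,0,0,0,0],
  [-2,0,0,0,0,0,0],
  [-3,0,0,0,0,0,0],
  [-3.8,0,0,0,0,0,0],
  [-4.5,0,0,0,0,0,0],
  [-4.5,0,0,0,0,0,0],
])

```text
t: 10.55
ee_pos: [0.558, 0.0127, 0.075]
tcp_rot: [-0.165, 3.137, 0.0]
contact_force: [0.1, 0.1, 0.5]
width: -0.0001
finger_force: 0.0
```

Emit:
send_rows([
  [2,0,0,0,0,0,0],
  [5,0,0,0,0,0,0],
  [7.7,0,0,0,0,0,0],
  [7.7,3.7,0,0,0,0,0],
  [7.7,7.4,0,0,0,0,0],
  [7.7,7.4,0,0,0,0,0],
])

```text
t: 11.3
ee_pos: [0.4728, 0.0821, 0.0754]
tcp_rot: [-0.175, 3.136, 0.004]
contact_force: [0.9, 0.2, -0.1]
width: 0.0006
finger_force: 0.0
```

Emit:
send_rows([
  [-1.2,0,0,0,0,0,0],
  [-2.2,0,0,0,0,0,0],
  [-3.2,0,0,0,0,0,0],
  [-4.2,0,0,0,0,0,0],
  [-5.2,0,0,0,0,0,0],
  [-6.2,0,0,0,0,0,0],
  [-7,0,0,0,0,0,0],
  [-7.7,0,0,0,0,0,0],
])

```text
t: 12.3
ee_pos: [0.5501, 0.0862, 0.075]
tcp_rot: [0.165, -3.137, -0.0]
contact_force: [-0.3, -0.3, -0.2]
width: -0.0
finger_force: 0.0
```

Emit:
send_rows([
  [0,0,0,0,0,0,0],
  [3,0,0,0,0,0,0],
  [7.7,0,0,0,0,0,0],
  [7.7,0,-4,0,0,0,0],
  [7.7,4,-7,0,0,0,0],
  [7.7,9,-7,0,0,0,0],
  [7.7,14,-7,0,0,0,0],
  [7.7,14,-7,0,0,0,0],
])

```text
t: 13.3
ee_pos: [0.4572, 0.2231, 0.1456]
tcp_rot: [-0.178, 3.135, 0.007]
contact_force: [-0.1, -0.9, -0.8]
width: -0.0003
finger_force: 0.0
```

```bash
python3 - <<'E'
import cv2,pickle,numpy as np; from cell import bot; from h import *
s=bot.state(); print(s["t"],s["ee_pos"],s["contact_force"])
old=pickle.load(open("top.pkl","rb"))["image"]; c=bot.camera("top"); pickle.dump(c,open("top1.pkl","wb")); im=c["image"]
# bin-side patch (ring-up edge stripe) and robot-side patch per tag: darkest value old/new
f=210/np.tan(np.radians(c["fovy"])/2)
def pr(w):
    q=R.from_rotvec(c["rotation"]).inv().apply(w-c["xyz"]); return np.array([c["cx"]+f*q[0]/-q[2],c["cy"]-f*q[1]/-q[2]])
for k,y in enumerate((.111,.037,-.037,-.111)):
    for d in(-.034,.034):
        u,v=pr(np.r_[C+MB@[-.05+d,y],.088]).astype(int); P=lambda i:i[v-3:v+4,u-5:u+6].min(0).mean(0).round() 
        print(k+1,d,(u,v),P(old),P(im))
for p in [(.022,-.037,.15),(.022,-.037,.075),(-.052,-.037,.075)]: print(go(s,*p))
E
```

```text
13.3 [0.4571644  0.22307413 0.14563593] [-0.14360726 -0.91813781 -0.76422152]
1 -0.034 (np.int64(272), np.int64(218)) [7. 5. 3.] [25. 30. 30.]
1 0.034 (np.int64(269), np.int64(191)) [35. 38. 39.] [44. 49. 50.]
2 -0.034 (np.int64(303), np.int64(214)) [9. 6. 6.] [21. 20. 18.]
2 0.034 (np.int64(299), np.int64(187)) [34. 37. 38.] [44. 48. 49.]
3 -0.034 (np.int64(333), np.int64(211)) [51. 73. 85.] [ 64.  90. 103.]
3 0.034 (np.int64(328), np.int64(184)) [16. 15. 15.] [22. 21. 19.]
4 -0.034 (np.int64(363), np.int64(207)) [9. 7. 6.] [19. 17. 15.]
4 0.034 (np.int64(358), np.int64(180)) [44. 55. 63.] [56. 69. 79.]
(array([-14.57, -29.49,  -0.55]), array([0.005, 0.001, 0.008]))
(array([-14.56, -29.52,   6.95]), array([0.005, 0.001, 0.008]))
(array([ -7.16, -29.46,   6.94]), array([0.005, 0.001, 0.008]))
```

Tag 2 still has the dark stripe on the robot side, so the tip is higher still. The shadow offset in the last view (about 11 px, against 58 px for the 102 mm bottle) suggests roughly 15 mm behind the TCP. I'll go to TCP z = 0.061 on tag 1 with a shorter stroke.

```bash
python3 - <<'E'
from cell import bot; from h import *
s=bot.state()
for p in [(-.125,.111,.061),(-.053,.111,.061)]: print(go(s,*p))
E
```

```text
(array([ -0.06, -14.21,   8.4 ]), array([ 0.001, -0.   ,  0.005]))
(array([ -7.26, -14.25,   8.4 ]), array([ 0.001, -0.   ,  0.005]))
```

Emit:
send_rows([
  [0,-5,0,0,0,0,0],
  [0,-10,2,0,0,0,0],
  [0,-14.2,4,0,0,0,0],
  [0,-14.2,8.4,0,0,0,0],
  [0,-14.2,8.4,0,0,0,0],
  [-1.2,-14.2,8.4,0,0,0,0],
  [-2.2,-14.2,8.4,0,0,0,0],
  [-3.2,-14.2,8.4,0,0,0,0],
])

```text
t: 14.35
ee_pos: [0.5068, 0.0801, 0.0621]
tcp_rot: [-0.165, 3.135, 0.001]
contact_force: [-0.1, 1.6, 0.9]
width: 0.0
finger_force: 0.2
```

Emit:
send_rows([
  [-0.8,0,0,0,0,0,0],
  [-1.6,0,0,0,0,0,0],
  [-2.4,0,0,0,0,0,0],
  [-3.2,0,0,0,0,0,0],
  [-4.0,0,0,0,0,0,0],
  [-4.0,0,0,0,0,0,0],
])

```text
t: 15.1
ee_pos: [0.5457, 0.0838, 0.0609]
tcp_rot: [-0.165, 3.136, 0.001]
contact_force: [-1.1, -0.3, -1.0]
width: -0.0
finger_force: 0.0
```

Emit:
send_rows([
  [2,0,0,0,0,0,0],
  [5,0,0,0,0,0,0],
  [7.5,0,0,0,0,0,0],
  [7.5,4,-2,0,0,0,0],
  [7.5,9,-7,0,0,0,0],
  [7.5,14,-7,0,0,0,0],
  [7.5,14,-7,0,0,0,0],
])

```text
t: 15.98
ee_pos: [0.4551, 0.2217, 0.1325]
tcp_rot: [-0.178, 3.133, 0.01]
contact_force: [-0.8, -0.8, -0.8]
width: 0.0001
finger_force: 0.0
```

```bash
cat > tags.py <<'E'
import cv2,pickle,numpy as np; from cell import bot; from h import *
s=bot.state(); print(s["t"],s["ee_pos"],s["contact_force"])
old=pickle.load(open("top.pkl","rb"))["image"]; c=bot.camera("top"); im=c["image"]
f=210/np.tan(np.radians(c["fovy"])/2)
def pr(w):
    q=R.from_rotvec(c["rotation"]).inv().apply(w-c["xyz"]); return np.array([c["cx"]+f*q[0]/-q[2],c["cy"]-f*q[1]/-q[2]])
for k,y in enumerate((.111,.037,-.037,-.111)):
    for i,n in((old,"old"),(im,"new")):
        # gray profile along board x through the tag's middle
        print(k+1,n,[int(cv2.getRectSubPix(cv2.cvtColor(i,cv2.COLOR_BGR2GRAY),(7,1),tuple(map(float,pr(np.r_[C+MB@[x,y],.085])))).mean()) for x in np.arange(-.095,0,.006)])
E
python3 tags.py
```

```text
15.975 [0.45505551 0.2217389  0.13247256] [-0.84562205 -0.83039118 -0.7574173 ]
1 old [153, 161, 36, 52, 63, 58, 79, 80, 128, 136, 150, 145, 135, 135, 133, 40]
1 new [79, 78, 85, 111, 140, 95, 90, 145, 138, 102, 148, 137, 78, 26, 152, 52]
2 old [82, 88, 23, 49, 65, 59, 94, 114, 78, 144, 144, 148, 139, 135, 126, 37]
2 new [172, 181, 50, 98, 128, 115, 153, 139, 100, 106, 109, 177, 171, 167, 157, 48]
3 old [83, 84, 81, 76, 73, 77, 74, 117, 119, 81, 119, 112, 63, 18, 106, 39]
3 new [108, 105, 101, 94, 91, 96, 93, 144, 148, 101, 147, 138, 79, 25, 131, 50]
4 old [83, 82, 20, 47, 66, 57, 124, 112, 79, 87, 86, 121, 145, 138, 123, 40]
4 new [173, 171, 41, 94, 130, 109, 154, 140, 99, 108, 107, 149, 178, 170, 152, 51]
```

Tag 1's profile now matches the ring-up pattern, with the dark edge on the bin side. I'll do tag 2 at the same height, then tag 3 from the bin side.

```bash
python3 - <<'E'
from cell import bot; from h import *
s=bot.state(); print(s["ee_pos"])
for p in [(-.125,.111,.061),(-.125,.037,.061)]: print(go(s,*p))
E
```

```text
[0.45498709 0.21744563 0.13150521]
(array([ -0.31, -14.05,   7.03]), array([0.002, 0.001, 0.005]))
(array([ -0.28, -21.45,   7.02]), array([0.002, 0.001, 0.005]))
```

Emit:
send_rows([
  [0,-5,0,0,0,0,0],
  [0,-10,0,0,0,0,0],
  [0,-15,0,0,0,0,0],
  [-0.2,-21.4,3,0,0,0,0],
  [-0.2,-21.4,7,0,0,0,0],
  [-0.2,-21.4,7,0,0,0,0],
  [-1.4,-21.4,7,0,0,0,0],
  [-2.4,-21.4,7,0,0,0,0],
])

```text
t: 17.02
ee_pos: [0.5041, 0.0062, 0.0625]
tcp_rot: [-0.168, 3.134, 0.002]
contact_force: [0.6, 0.4, -0.3]
width: 0.0002
finger_force: 0.0
```

Emit:
send_rows([
  [-0.9,0,0,0,0,0,0],
  [-1.8,0,0,0,0,0,0],
  [-2.6,0,0,0,0,0,0],
  [-3.4,0,0,0,0,0,0],
  [-4.2,0,0,0,0,0,0],
  [-5.0,0,0,0,0,0,0],
  [-5.0,0,0,0,0,0,0],
])

```text
t: 17.9
ee_pos: [0.5525, 0.0101, 0.061]
tcp_rot: [-0.165, 3.136, 0.001]
contact_force: [-0.2, -0.3, -0.7]
width: 0.0003
finger_force: 0.0
```

Emit:
send_rows([
  [2,0,0,0,0,0,0],
  [5,0,0,0,0,0,0],
  [7.5,0,0,0,0,0,0],
  [7.5,0,-4,0,0,0,0],
  [7.5,0,-10,0,0,0,0],
  [7.5,0,-10,0,0,0,0],
])

```text
t: 18.65
ee_pos: [0.4796, 0.0026, 0.1646]
tcp_rot: [-0.164, 3.129, 0.001]
contact_force: [-0.0, -0.6, 0.0]
width: -0.0001
finger_force: 0.0
```

```bash
python3 tags.py; python3 - <<'E'
from cell import bot; from h import *
s=bot.state(); print(s["ee_pos"])
for p in [(.022,-.037,.16),(.022,-.037,.063),(-.047,-.037,.063)]: print(go(s,*p))
E
```

```text
18.65 [0.47955787 0.00264713 0.16458684] [-0.04681384 -0.5829684   0.01793867]
1 old [153, 161, 36, 52, 63, 58, 79, 80, 128, 136, 150, 145, 135, 135, 133, 40]
1 new [169, 174, 165, 141, 134, 85, 80, 130, 127, 90, 132, 122, 69, 21, 137, 46]
2 old [82, 88, 23, 49, 65, 59, 94, 114, 78, 144, 144, 148, 139, 135, 126, 37]
2 new [71, 74, 79, 82, 83, 75, 67, 64, 69, 76, 71, 68, 59, 77, 80, 79]
3 old [83, 84, 81, 76, 73, 77, 74, 117, 119, 81, 119, 112, 63, 18, 106, 39]
3 new [88, 88, 88, 87, 86, 85, 84, 83, 82, 81, 79, 78, 77, 74, 72, 69]
4 old [83, 82, 20, 47, 66, 57, 124, 112, 79, 87, 86, 121, 145, 138, 123, 40]
4 new [80, 78, 77, 75, 73, 72, 70, 67, 65, 61, 57, 53, 47, 44, 62, 68]
[0.47813242 0.00204961 0.16268071]
(array([-15.04,  -7.17,   0.33]), array([-0.   ,  0.004, -0.   ]))
(array([-15.01,  -7.16,  10.03]), array([-0.   ,  0.004, -0.   ]))
(array([-8.11, -7.17, 10.  ]), array([-0.   ,  0.004, -0.   ]))
```

Emit:
send_rows([
  [-1,-3,-1,0,0,0,0],
  [-5,-7.1,-1,0,0,0,0],
  [-10,-7.1,-1,0,0,0,0],
  [-15.1,-7.1,-1,0,0,0,0],
  [-15.1,-7.1,-1,0,0,0,0],
  [-15.1,-7.1,4.5,0,0,0,0],
  [-15.1,-7.1,10,0,0,0,0],
  [-15.1,-7.1,10,0,0,0,0],
])

```text
t: 19.7
ee_pos: [0.6287, -0.0534, 0.056]
tcp_rot: [0.166, -3.124, 0.001]
contact_force: [0.2, -0.1, 0.8]
width: -0.0001
finger_force: 0.0
```

Emit:
send_rows([
  [1.1,0,0,0,0,0,0],
  [2.1,0,0,0,0,0,0],
  [3,0,0,0,0,0,0],
  [3.9,0,0,0,0,0,0],
  [4.8,0,0,0,0,0,0],
  [5.7,0,0,0,0,0,0],
  [6.9,0,0,0,0,0,0],
  [6.9,0,0,0,0,0,0],
])

```text
t: 20.7
ee_pos: [0.5647, -0.0602, 0.0609]
tcp_rot: [0.166, -3.135, 0.001]
contact_force: [1.0, 0.0, -0.5]
width: -0.0002
finger_force: 0.0
```

Emit:
send_rows([
  [-3,0,0,0,0,0,0],
  [-6.5,0,0,0,0,0,0],
  [-6.5,0,-5,0,0,0,0],
  [-6.5,0,-11,0,0,0,0],
  [-4,5,-12,0,0,0,0],
  [2,10,-12,0,0,0,0],
  [7,15,-12,0,0,0,0],
  [9,20,-12,0,0,0,0],
])

```text
t: 21.7
ee_pos: [0.4617, 0.1184, 0.1811]
tcp_rot: [0.162, -3.137, 0.001]
contact_force: [0.7, 2.2, 0.6]
width: -0.0
finger_force: 0.0
```

Emit:
send_rows([
  [0,5,0,0,0,0,0],
  [0,10,0,0,0,0,0],
  [0,15,0,0,0,0,0],
  [0,15,0,0,0,0,0],
])

```text
t: 22.2
ee_pos: [0.4465, 0.2738, 0.1816]
tcp_rot: [-0.177, 3.135, 0.009]
contact_force: [-0.3, -0.3, -0.5]
width: 0.0
finger_force: 0.0
```

```bash
python3 tags.py; python3 look.py f
```

```text
22.2 [0.44653281 0.27380068 0.1816034 ] [-0.30777921 -0.32388102 -0.52674721]
1 old [153, 161, 36, 52, 63, 58, 79, 80, 128, 136, 150, 145, 135, 135, 133, 40]
1 new [179, 183, 175, 149, 142, 90, 86, 137, 131, 96, 140, 130, 74, 24, 145, 49]
2 old [82, 88, 23, 49, 65, 59, 94, 114, 78, 144, 144, 148, 139, 135, 126, 37]
2 new [162, 169, 174, 154, 124, 84, 85, 136, 134, 95, 139, 132, 73, 25, 134, 44]
3 old [83, 84, 81, 76, 73, 77, 74, 117, 119, 81, 119, 112, 63, 18, 106, 39]
3 new [165, 168, 47, 92, 123, 105, 145, 133, 94, 102, 102, 155, 167, 159, 143, 48]
4 old [83, 82, 20, 47, 66, 57, 124, 112, 79, 87, 86, 121, 145, 138, 123, 40]
4 new [96, 97, 29, 89, 123, 104, 145, 134, 157, 170, 170, 159, 168, 161, 144, 49]
22.35 [0.44785167 0.26650958 0.18075541] [ 0.03822218 -1.21837736 -0.214107  ]
```

View pics/f.png

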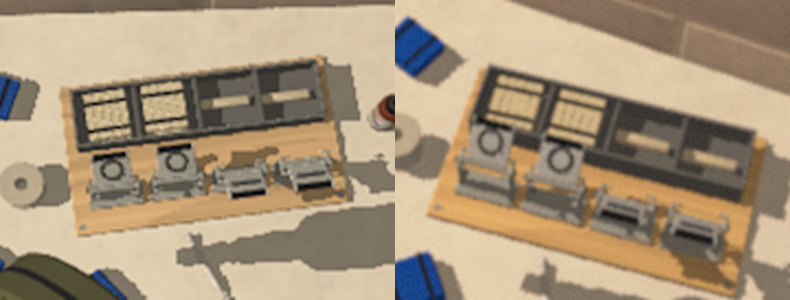

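Tags 1 and 2, at (112,170) and (177,160), now show the ring and lean toward the full bins. Tags 3 and 4, at (243,180) and (308,172), show the bar and lean toward the robot. Bundles, blanks, spool, bottle and punch are where they were.

```bash
python3 -c "
from cell import bot
print(bot.sign_off())"
```

```text
the job is handed in; nothing more can be done
None
```

I flipped the three wrong tags: both tags at the full bins now show the ring, and the third joins the fourth, which was already right, in showing the bar; the final picture confirmed this, nothing else looked moved, and I handed the job in at about 22 s.

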